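# Run three digital calipers shut and pull the one that binds

## Task

Check the calipers in the wooden rest before the beads are sized: with each caliper lying in its nest, run its slide shut, without forcing it if it binds. Leave the good ones in their nests with the jaws fully shut, and lay any caliper whose slide binds before the jaws meet flat, display up, in the empty steel repair tray without dropping it. Leave everything else on the bench where it is.

Things in the scene. Friction and masses are not known exactly. Their poses are not given: they have to be found in the camera images.
- rest: fixed wooden rest: board 275 x 350 mm, 12 thick, with two rails along its y, tops 34 mm above the bench. Origin on the bench in the middle nest; nests at y=-112, 0, 112, caliper axes along the rest's, caliper centres 36 mm up. Head rail x -134 to -98 with end stop and cheeks to 46 mm high; tail rail x 92 to 106 with cheeks to 43 mm. Play about 2 mm; calipers lift straight out
- repair_tray: empty shallow steel tray, fixed, 340 mm (its x) by 150 mm (its y), 22 mm high, walls and floor 3 mm; origin at the centre of its underside, on the bench, z up
- caliper_a: steel 150 mm digital caliper, lying flat, display up; 242 mm long, 170 g; the three look alike. Origin: middle of its length, on the beam's centre line, half-way through its thickness; z up out of the display. Beam along x, 16 mm wide, 4 thick, to x=+118; fixed head at x -124 to -96, 20 wide, measuring face at x=-96. Outside jaws reach to y=-48, inside jaws to y=+26 mm
- slide_a_grip (a point): centre of the slide's black display housing on caliper_a; moves with the slide, axes as the caliper's; slide's measuring face at x=-35.5 mm. Housing 66 mm long (x -33 to +33), 36 wide with flat parallel sides, 16 thick; its underside is 4 mm below the beam's, and in the rest 18 mm above the board, sides free. Lock screw on the +y side at x -27 to -18, thumb roller on the -y side at x +16 to +29
- slide_a (a joint): jaw opening of caliper_a in m: 0 = fully shut, up to 0.15. Moving the slide along the caliper's -x, towards the head, shuts it. A good slide needs a steady 2 N or so and stays where it is left. One that binds moves as lightly at first, then stops dead 15 to 40 mm short of shut, however hard it is pushed (it still slides open)
- caliper_b: another caliper, the same as caliper_a in every size and axis
- slide_b_grip (a point): centre of the display housing of caliper_b, as slide_a_grip
- slide_b (a joint): opening of caliper_b's jaws, as slide_a
- caliper_c: another caliper, the same as caliper_a in every size and axis
- slide_c_grip (a point): centre of the display housing of caliper_c, as slide_a_grip
- slide_c (a joint): opening of caliper_c's jaws, as slide_a
- setting_ring: steel setting ring, 40 mm across, 14 mm high, standing on the rest's board between two calipers near the tail rail; origin at the centre of its underside. Leave alone
- plug_gauge: small stepped steel plug gauge, 24 mm across at the foot, 42 mm high, standing on the rest's board between two calipers near the tail rail; origin under its centre. Leave alone
- dust_brush: hand brush, 170 mm long, lying on the bench to the right. Leave alone
- collet_tin: grey tin, 52 mm across, 66 mm high; origin under its centre. Leave alone
- bead_jar: capped glass jar of beads, 52 mm across, 72 mm high; origin under its centre. Leave alone
- chuck_key: small steel T-handled chuck key, 75 mm long, lying on the bench. Leave alone

How it is judged:
By the outcome, as a careful person would: the job done as asked, in the order asked, and still so for the second after the job is handed in, with the robot touching nothing.
It also fails if it takes over 58 s, if anything falls off the work surface, if the arm or the gripper's body presses on something with over 40 N, if the wrist force passes 120 N, or if a joint passes its speed limit or range.

## Robot

A 6-joint arm with a two-finger parallel gripper is mounted at the origin on the work surface. World frame = base frame: x ahead of the robot, y to its left, z up, the work surface at z = 0. Lengths are in m, angles in rad, forces in N, time in s.
With the tool pointing down it reaches from about 0.325 to 0.75 m from the base axis. Payload 7.6 kg.
Tool frame: the origin (TCP) lies midway between the tips of the shut fingers; the grasp point (between the pads) lies 19 mm behind it (ctrl.tcp_to_grasp is the distance from the TCP to the grasp point, in m); z points along the fingers, y is the line along which they close (so a half turn about z gives the same grasp; the last joint's range is limited). The gripper opens to 85 mm and grips with 20 to 120 N. Pads are 22 mm wide; open, the fingers measure 114 mm over their backs; the gripper's body (76 mm by 85 mm) begins 54 mm behind the grasp point. The pads swing forward as they close: fully open they stand 13 mm farther back than shut.
Start: joints at [1.086, 0.052, 1.401, -0, 1.689, -0.07], TCP at [0.212, 0.481, 0.231] pointing down, gripper open.
Joint ranges: [-2.9, 2.9], [-0.91, 2.17], [0.12, 2.37], [-1.06, 4.2], [0.26, 2.73], [-2.93, 2.93]. Speed limits (rad/s): [2.57, 2.57, 3.01, 3.14, 3.14, 3.14].

## Interface

Orientations are given as a rotation vector (axis times angle).
In Python, from plant import observe, imaging, ctrl gives the robot as it stands.
- The arm moves only by the shell command python3 -m pendant 'ROWS' [OPENING] [FORCE]. ROWS is JSON, a list of rows, each an object with "travel": the shift along the tool's x, y, z in mm, a list of three; "twist": the turn, a rotation vector about the tool's x, y, z in degrees, a list of three. In form: [{"travel": [tx, ty, tz], "twist": [wx, wy, wz]}, ...]. A call has 1 to 10 rows; each row shifts and turns the commanded pose from where the row before left it, along the tool's axes as they then stand; what a row does not reach is not made up. A row lasts 1/8 s, in which the tool goes at most 62.5 mm and 10.7 degrees, less where a joint would pass 70% of its speed; a pose out of reach is approached as far as the arm can. A call is refused whole if a number of a shift passes 62.5 or a number of a turn 10.7, either way. A call with a gripper value outside its range is refused whole. OPENING is the finger opening in mm, from 0 to 85.4, set as the call begins (- or left out, the last holds). The fingers move at their own pace and stop on an object; FORCE is the grip in N (left out, the last holds). Time passes only in rows, so rows that do not move let the fingers close. It gives the time, the measured TCP pose, the force, the opening and the grip force at its end, in the units of the state.
- observe(): the state, without advancing time (a new reading comes with each control period).
- imaging.read_camera(name): name is "scene" or "top"; returns a dict with "img" (480x640x3 uint8, red, green, blue), "intrinsics" (3x3 intrinsics, pixels), "k1" (the pictures are not rectified: a ray, as slopes to the right and down, at radius r is drawn at 1 + k1 r^2 times it, then the intrinsics apply), "cam_to_world" (4x4, takes a point from camera to world coordinates). Camera axes: x right, y up, looking along -z (the intrinsics and any distortion apply to the point x, -y, -z); pixel columns grow to the right and rows downward; lengths in m; the calibration is good to about 2 mm. A picture is of the moment at which its call begins. There is no depth.
- ctrl.sign_off(): hands the job in; it is judged then, once.
The state is a dict: "t": time; "q": joint angles; "joint_velocities": joint speeds; "effort": joint torques, N m; "eef_pos": TCP position; "tcp_rot": TCP orientation; "force": force on the tool from outside, world axes, zero at the start; "torque": the same for the moment, N m; "grip_width": finger opening in m; "finger_force": force on a finger pad.
Only numpy, scipy, OpenCV 4.12 (cv2) and the standard library are available. Lean on these libraries where they do the work, as an engineer would, in place of code of your own. Each camera call takes 0.05 s, during which the arm holds its last target. There are 200 camera calls.

## Working session

There is one attempt and no reset: what is moved stays moved. The work goes in short steps, Python scripts to look and compute and a shell command to move; the robot and the scene stay as the last step left them, time stands still between calls to the robot, and variables do not carry over. Pictures are saved under pics/ and viewed, at most 10 in all, crops included, and the job is handed in when it is done.

```bash
mkdir -p pics; ls; python3 - <<'E'
from plant import observe, imaging, ctrl
import cv2,pickle
for n in("top","scene"):
    d=imaging.read_camera(n); pickle.dump(d,open(f"pics/{n}0.pkl","wb"))
    cv2.imwrite(f"pics/{n}0.png",d["img"][:,:,::-1]); print(d["intrinsics"],d["k1"],d["cam_to_world"])
o=observe();print(o["eef_pos"],o["tcp_rot"],o["t"],o["force"],ctrl.tcp_to_grasp)
E
```

```text
pics
[[479.1373641    0.         316.72305138]
 [  0.         479.1373641  236.49370559]
 [  0.           0.           1.        ]] -0.034659732879650074 [[-0.00804215  0.99408539 -0.10830306  0.38627779]
 [-0.99958918 -0.01097143 -0.02647834 -0.01289931]
 [-0.02750997  0.10804562  0.99376524  1.1984811 ]
 [ 0.          0.          0.          1.        ]]
[[485.5784284    0.         319.95480361]
 [  0.         485.5784284  235.37332003]
 [  0.           0.           1.        ]] -0.004867674904030254 [[-0.8164904  -0.40221102  0.41420976  0.98904283]
 [ 0.5772053  -0.58520171  0.56953753  0.68351252]
 [ 0.01332199  0.704106    0.70996991  0.90973226]
 [ 0.          0.          0.          1.        ]]
[0.21143133 0.48025848 0.23054751] [-6.46748540e-01 -3.07390488e+00  2.14779892e-03] 0.1 [ 0.23846793 -0.08892557 -0.22465569] 0.0187
```

View pics/top0.png

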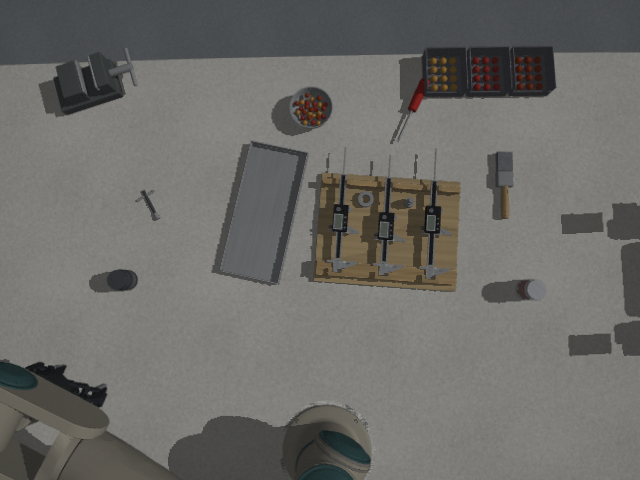

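View pics/scene0.png

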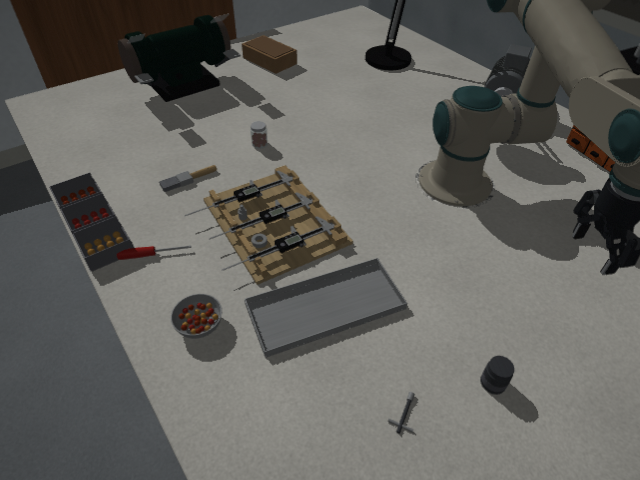

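The top view shows the rest at about (388,233) with its heads towards the robot. The three housings are at (340,219), (386,228) and (432,219), and the tray is at (262,213). I'll enlarge both.

```bash
python3 - <<'E'
import cv2
a=cv2.imread("pics/top0.png")
cv2.imwrite("pics/c1.png",cv2.resize(a[165:298,308:468],None,fx=5,fy=4.5,interpolation=cv2.INTER_CUBIC)[:600])
cv2.imwrite("pics/c2.png",cv2.resize(a[135:292,205:315],None,fx=3.8,fy=3.8,interpolation=cv2.INTER_CUBIC))
E
```

```text
(no output)
```

View pics/c1.png

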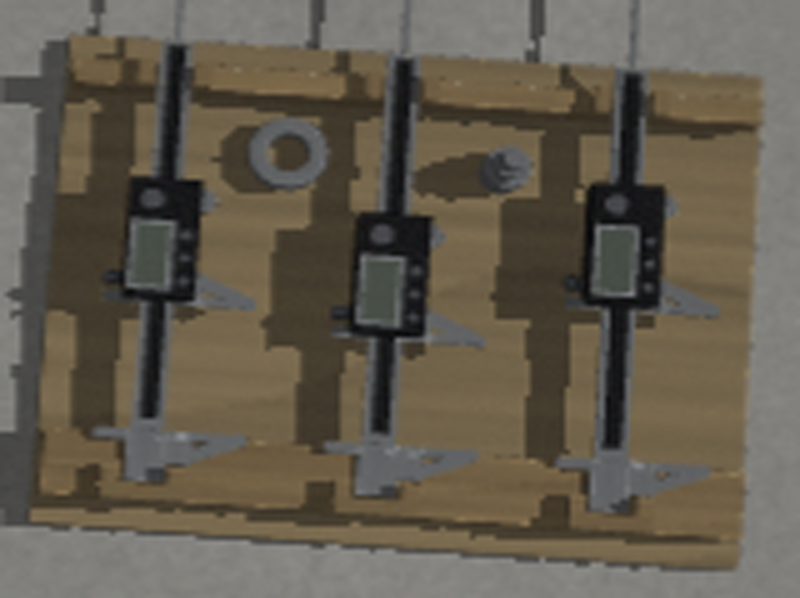

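View pics/c2.png

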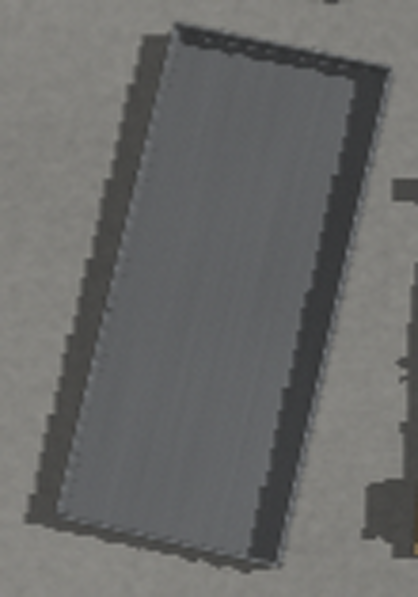

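Reading the enlarged crops: the housings are clear at roughly (163,240), (392,275) and (625,247) in c1. The tray corners in c2 are (177,25), (390,70), (280,567) and (58,515).

```bash
cat > h.py <<'E'
import numpy as np, cv2, pickle
def world(d,pix,z):
    K=d["intrinsics"];T=d["cam_to_world"]
    p=cv2.undistortPoints(np.float64(pix).reshape(-1,1,2),K,np.array([d["k1"],0,0,0,0.]))[:,0]
    r=np.c_[p[:,0],-p[:,1],-np.ones(len(p))]@T[:3,:3].T
    o=T[:3,3]; return o+r*((z-o[2])/r[:,2])[:,None]
E
python3 - <<'E'
from h import *
np.set_printoptions(precision=4,suppress=True)
d=pickle.load(open("pics/top0.pkl","rb"))
c1=lambda q:np.array(q)/[5,4.5]+[307.6,164.6]
c2=lambda q:np.array(q)/3.8+[204.6,134.6]
for n,q,hd,tl in(("L",[(133,178),(203,183),(194,302),(122,297)],(145,482),(177,45)),("M",[(360,212),(434,216),(424,338),(350,332)],(377,497),(404,58)),("R",[(591,185),(665,188),(660,312),(584,305)],(610,512),(629,71))):
    w=world(d,c1(q),.046); c=w.mean(0); ax=(w[0]+w[1]-w[2]-w[3])/2
    h=world(d,c1([hd]),.039)[0]; t=world(d,c1([tl]),.038)[0]
    a=t-h; print(n,c,"len",np.linalg.norm(ax),"w",np.linalg.norm(w[0]-w[1]),"yaw",np.degrees(np.arctan2(ax[1],ax[0])),"head",h,"tail",t,np.linalg.norm(a),np.degrees(np.arctan2(a[1],a[0])))
w=world(d,c2([(177,25),(390,70),(280,567),(58,515)]),.022);print(w,w.mean(0),[np.linalg.norm(w[i]-w[i-1]) for i in range(4)])
a=(w[0]+w[1]-w[2]-w[3]);print(np.degrees(np.arctan2(a[1],a[0])))
w=world(d,c1([(70,38),(762,80),(738,570),(30,522)]),.036);print(w,w.mean(0),[np.linalg.norm(w[i]-w[i-1]) for i in range(4)],[np.degrees(np.arctan2(*(v[1::-1]))) for v in (w[0]-w[3],w[1]-w[2],w[0]-w[1],w[3]-w[2])])
from plant import observe
from scipy.spatial.transform import Rotation as R
print(R.from_rotvec(observe()["tcp_rot"]).as_matrix())
E
```

```text
L [ 0.5567 -0.0396  0.046 ] len 0.06504750862743551 w 0.03417008472138992 yaw -5.049310833166738 head [ 0.4266 -0.0293  0.039 ] tail [ 0.6658 -0.0481  0.038 ] 0.2399285083502047 -4.500788274495767
M [ 0.5366 -0.15    0.046 ] len 0.06582323598546726 w 0.03586584703856671 yaw -5.5723838638432825 head [ 0.4175 -0.1408  0.039 ] tail [ 0.657  -0.1598  0.038 ] 0.2401983546367995 -4.521099285244219
R [ 0.55   -0.2629  0.046 ] len 0.06636501862842346 w 0.035827081858967755 yaw -4.487744295449329 head [ 0.4085 -0.2524  0.039 ] tail [ 0.6483 -0.27    0.038 ] 0.24052664189372777 -4.197367793219498
[[0.7599 0.1831 0.022 ]
 [0.7266 0.0407 0.022 ]
 [0.3989 0.1136 0.022 ]
 [0.4336 0.2584 0.022 ]] [0.5797 0.149  0.022 ] [np.float64(0.3349054051378639), np.float64(0.14621475769108833), np.float64(0.33572239723374503), np.float64(0.14887659533923336)]
-12.776084371744256
[[ 0.671   0.0047  0.036 ]
 [ 0.643  -0.3356  0.036 ]
 [ 0.377  -0.3134  0.036 ]
 [ 0.4058  0.0265  0.036 ]] [ 0.5242 -0.1544  0.036 ] [np.float64(0.266109215770272), np.float64(0.3414460151884261), np.float64(0.2668626237999433), np.float64(0.34108176840604704)] [np.float64(-4.6945111262488615), np.float64(-4.772917131515377), np.float64(85.29729440134908), np.float64(85.17076811031059)]
[[-0.9152  0.403  -0.0007]
 [ 0.403   0.9152 -0.0013]
 [ 0.0001 -0.0014 -1.    ]]
```

```bash
python3 -m pendant '[{"travel":[0,0,0],"twist":[0,0,-9.55]},{"travel":[0,0,0],"twist":[0,0,-9.55]},{"travel":[-35,-44.5,0],"twist":[0,0,0]},{"travel":[-35,-44.5,0],"twist":[0,0,0]},{"travel":[-35,-44.5,0],"twist":[0,0,0]},{"travel":[-35,-44.5,0],"twist":[0,0,0]},{"travel":[-35,-44.5,0],"twist":[0,0,0]},{"travel":[-35,-44.5,0],"twist":[0,0,0]},{"travel":[-35,-44.5,0],"twist":[0,0,0]},{"travel":[-35,-44.5,0],"twist":[0,0,0]}]' 58 20
python3 -m pendant '[{"travel":[-35,-44.5,20],"twist":[0,0,0]},{"travel":[-35,-44.5,20],"twist":[0,0,0]},{"travel":[-35,-44.5,20],"twist":[0,0,0]},{"travel":[0,0,0],"twist":[0,0,0]},{"travel":[0,0,0],"twist":[0,0,0]}]'
cat >> h.py <<'E'
from scipy.spatial.transform import Rotation as R
def go(x,y,z,yaw=-4.7):
    from plant import observe
    o=observe();M=R.from_rotvec(o["tcp_rot"]).as_matrix()
    a=np.degrees(np.arctan2(M[1,1],M[0,1]))-90
    print("t",round(o["t"],2),"p",np.round(o["eef_pos"],4),"yaw",round(a,2),"tilt",np.round(M[:2,2],4),"F",np.round(o["force"],1),"tool travel mm",np.round(M.T@(np.array([x,y,z])-o["eef_pos"])*1000,1),"twist",round(-(yaw-a),2),"w",o["grip_width"])
E
python3 -c "from h import *;go(.5567,-.0396,.030)"
```

```text
t: 1.35
eef_pos: [0.4623, 0.1012, 0.2311]
tcp_rot: [-0.128, -3.139, -0.0]
force: [0.4, 0.9, 0.7]
grip_width: 0.0582
finger_force: 0.0
t: 1.98
eef_pos: [0.5552, -0.0384, 0.1711]
tcp_rot: [-0.128, -3.138, -0.001]
force: [-0.1, 0.7, 0.6]
grip_width: 0.0581
finger_force: 0.0
t 1.98 p [ 0.5552 -0.0384  0.1711] yaw -4.68 tilt [-0.0007  0.0005] F [-0.1  0.7  0.6] tool travel mm [ -1.7  -1.1 141.1] twist 0.02 w 0.0580711830302243
```

```bash
python3 -m pendant '[{"travel":[-1.7,-1.1,50],"twist":[0,0,0]},{"travel":[0,0,50],"twist":[0,0,0]},{"travel":[0,0,25],"twist":[0,0,0]},{"travel":[0,0,16],"twist":[0,0,0]},{"travel":[0,0,0],"twist":[0,0,0]}]'
python3 -c "from h import *;go(.5567,-.0396,.030)
from plant import imaging;d=imaging.read_camera('scene');cv2.imwrite('pics/s1.png',cv2.resize(d['img'][120:320,180:400,::-1],None,fx=3.0,fy=3.0,interpolation=cv2.INTER_CUBIC))"
```

```text
t: 2.6
eef_pos: [0.5569, -0.0392, 0.0304]
tcp_rot: [-0.126, -3.139, -0.0]
force: [0.2, -0.1, 0.7]
grip_width: 0.0582
finger_force: 0.0
t 2.6 p [ 0.5569 -0.0392  0.0304] yaw -4.6 tilt [-0.0003  0.0002] F [ 0.2 -0.1  0.7] tool travel mm [ 0.1 -0.5  0.4] twist 0.1 w 0.0581827759518582
```

View pics/s1.png

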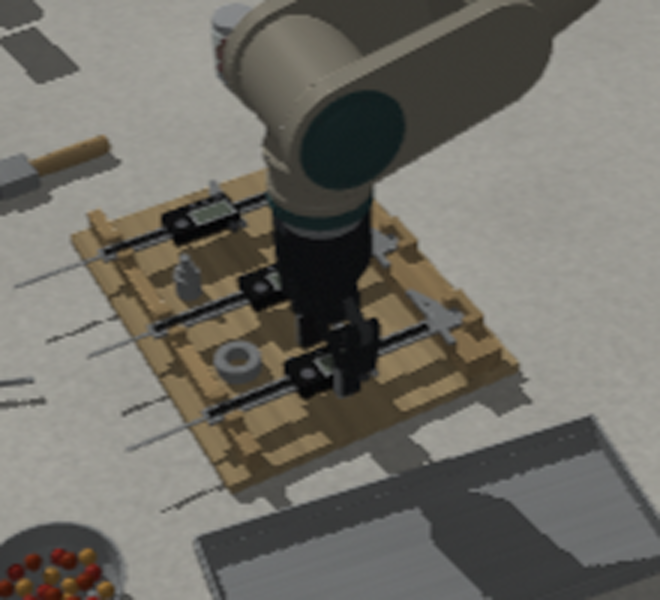

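The fingers straddle the left housing at about (335,370). I'll close lightly.

```bash
python3 -m pendant '[{"travel":[0,0,0],"twist":[0,0,0]},{"travel":[0,0,0],"twist":[0,0,0]},{"travel":[0,0,0],"twist":[0,0,0]},{"travel":[0,0,0],"twist":[0,0,0]}]' 30 20
python3 -c "from h import *;go(.5567,-.0396,.030)"
```

```text
t: 3.15
eef_pos: [0.5581, -0.0398, 0.0321]
tcp_rot: [0.128, 3.136, 0.0]
force: [-1.8, 2.3, 6.2]
grip_width: 0.0352
finger_force: 25.3
t 3.15 p [ 0.5581 -0.0398  0.0321] yaw -4.67 tilt [0.003  0.0002] F [-1.8  2.3  6.2] tool travel mm [1.5 0.1 2.1] twist 0.03 w 0.035239892470886686
```

```bash
python3 -m pendant '[{"travel":[0,0,-1.5],"twist":[0,0,0]},{"travel":[3,0,0],"twist":[0,0,0]},{"travel":[5,0,0],"twist":[0,0,0]},{"travel":[5,0,0],"twist":[0,0,0]},{"travel":[5,0,0],"twist":[0,0,0]}]'
python3 -c "from h import *;go(.5567,-.0396,.030)"
```

```text
t: 3.78
eef_pos: [0.5391, -0.0384, 0.0322]
tcp_rot: [0.128, 3.138, 0.0]
force: [1.8, 0.5, 3.0]
grip_width: 0.0351
finger_force: 24.9
t 3.77 p [ 0.5391 -0.0384  0.0322] yaw -4.67 tilt [ 0.0009 -0.    ] F [1.8 0.5 3. ] tool travel mm [-17.7   0.3   2.2] twist 0.03 w 0.035095766059960835
```

```bash
cat > g.py <<'E'
import sys
from plant import observe
o=observe();p=o["eef_pos"];f=o["force"]
print(round(o["t"],2),[round(float(v),4) for v in p],[round(float(v),1) for v in f],round(o["grip_width"]*1e3,1))
sys.exit(abs(f[0])>5.5)
E
P="python3 -m pendant"; G="python3 g.py"; exec 3>&1
$P '[{"travel":[4,0,0],"twist":[0,0,0]},{"travel":[4,0,0],"twist":[0,0,0]}]' >/dev/null && $G &&
$P '[{"travel":[3,0,0],"twist":[0,0,0]},{"travel":[3,0,0],"twist":[0,0,0]}]' >/dev/null && $G &&
$P '[{"travel":[3,0,0],"twist":[0,0,0]},{"travel":[3,0,0],"twist":[0,0,0]}]' >/dev/null && $G &&
$P '[{"travel":[3,0,0],"twist":[0,0,0]},{"travel":[3,0,0],"twist":[0,0,0]}]' >/dev/null && $G &&
$P '[{"travel":[3,0,0],"twist":[0,0,0]},{"travel":[3,0,0],"twist":[0,0,0]}]' >/dev/null && $G &&
$P '[{"travel":[3,0,0],"twist":[0,0,0]},{"travel":[3,0,0],"twist":[0,0,0]}]' >/dev/null && $G
```

```text
4.03 [0.5312, -0.0378, 0.0321] [2.2, -0.2, 4.6] 35.5False
```

```bash
sed -i 's/sys.exit(\(.*\))$/sys.exit(int(\1))/' g.py
P="python3 -m pendant"; G="python3 g.py"
$P '[{"travel":[3,0,0],"twist":[0,0,0]},{"travel":[3,0,0],"twist":[0,0,0]}]' >/dev/null && $G &&
$P '[{"travel":[3,0,0],"twist":[0,0,0]},{"travel":[3,0,0],"twist":[0,0,0]}]' >/dev/null && $G &&
$P '[{"travel":[3,0,0],"twist":[0,0,0]},{"travel":[3,0,0],"twist":[0,0,0]}]' >/dev/null && $G &&
$P '[{"travel":[3,0,0],"twist":[0,0,0]},{"travel":[3,0,0],"twist":[0,0,0]}]' >/dev/null && $G &&
$P '[{"travel":[3,0,0],"twist":[0,0,0]},{"travel":[3,0,0],"twist":[0,0,0]}]' >/dev/null && $G
```

```text
4.28 [0.5253, -0.0373, 0.0321] [2.1, 0.1, 5.3] 35.3
4.53 [0.5193, -0.0368, 0.0321] [2.5, 1.2, 4.6] 35.3
4.78 [0.5134, -0.0362, 0.0321] [2.1, -0.0, 5.5] 35.3
5.03 [0.5074, -0.0357, 0.0321] [2.4, 0.6, 5.3] 35.5
5.28 [0.5014, -0.0352, 0.0321] [1.8, 1.2, 6.0] 35.7
```

```bash
P="python3 -m pendant"; G="python3 g.py"
$P '[{"travel":[3,0,0],"twist":[0,0,0]},{"travel":[3,0,0],"twist":[0,0,0]}]' >/dev/null && $G &&
$P '[{"travel":[2,0,0],"twist":[0,0,0]}]' >/dev/null && $G &&
$P '[{"travel":[2,0,0],"twist":[0,0,0]}]' >/dev/null && $G &&
$P '[{"travel":[1.5,0,0],"twist":[0,0,0]}]' >/dev/null && $G &&
$P '[{"travel":[1.5,0,0],"twist":[0,0,0]}]' >/dev/null && $G &&
$P '[{"travel":[1.5,0,0],"twist":[0,0,0]}]' >/dev/null && $G
```

```text
5.53 [0.4954, -0.0347, 0.0321] [2.6, 0.5, 5.4] 35.3
5.65 [0.4934, -0.0345, 0.0321] [2.4, 1.4, 6.1] 35.5
5.78 [0.4915, -0.0343, 0.0321] [2.2, 2.5, 5.7] 35.1
5.9 [0.4899, -0.0342, 0.0321] [2.6, 1.3, 6.1] 35.3
6.03 [0.4886, -0.0341, 0.0321] [7.0, 0.7, 4.3] 35.5
```

```bash
P="python3 -m pendant"
$P '[{"travel":[1,0,0],"twist":[0,0,0]},{"travel":[0,0,0],"twist":[0,0,0]}]' ; python3 g.py
$P '[{"travel":[0,0,0],"twist":[0,0,0]},{"travel":[0,0,0],"twist":[0,0,0]},{"travel":[0,0,0],"twist":[0,0,0]},{"travel":[0,0,-30],"twist":[0,0,0]},{"travel":[0,0,-40],"twist":[0,0,0]}]' 58
python3 -c "from h import *;go(.5366,-.150,.100)"
```

```text
t: 6.28
eef_pos: [0.4885, -0.0341, 0.0322]
tcp_rot: [0.128, 3.135, 0.001]
force: [8.7, 1.3, 1.0]
grip_width: 0.0356
finger_force: 24.7
6.28 [0.4885, -0.0341, 0.0322] [8.7, 1.3, 1.0] 35.6
t: 6.9
eef_pos: [0.4862, -0.0341, 0.1013]
tcp_rot: [-0.128, -3.135, -0.001]
force: [-0.5, -0.1, 1.0]
grip_width: 0.0578
finger_force: 0.0
t 6.9 p [ 0.4862 -0.0341  0.1013] yaw -4.67 tilt [-0.0036  0.0005] F [-0.5 -0.1  1. ] tool travel mm [ -59.7 -111.4    1.1] twist 0.03 w 0.05780874254230093
```

```bash
P="python3 -m pendant"
$P '[{"travel":[-20,-37.3,0],"twist":[0,0,0]},{"travel":[-20,-37.3,0],"twist":[0,0,0]},{"travel":[-19.7,-36.8,0],"twist":[0,0,0]},{"travel":[0,0,0],"twist":[0,0,0]},{"travel":[0,0,35],"twist":[0,0,0]},{"travel":[0,0,32],"twist":[0,0,0]},{"travel":[0,0,0],"twist":[0,0,0]}]' 
python3 -c "from h import *;go(.5366,-.150,.032)"
```

```text
t: 7.78
eef_pos: [0.5355, -0.1487, 0.0319]
tcp_rot: [-0.127, -3.133, -0.003]
force: [0.0, 0.1, 0.8]
grip_width: 0.0582
finger_force: 0.0
t 7.78 p [ 0.5355 -0.1487  0.0319] yaw -4.63 tilt [-0.0063  0.0024] F [0.  0.1 0.8] tool travel mm [-1.2 -1.2 -0.1] twist 0.07 w 0.0582089368879488
```

```bash
P="python3 -m pendant"; G="python3 g.py"
$P '[{"travel":[-1.2,-1.2,-1],"twist":[0,0,0]},{"travel":[0,0,0],"twist":[0,0,0]},{"travel":[0,0,0],"twist":[0,0,0]},{"travel":[0,0,0],"twist":[0,0,0]},{"travel":[0,0,0],"twist":[0,0,0]}]' 30 20 >/dev/null; $G &&
$P '[{"travel":[3,0,0],"twist":[0,0,0]},{"travel":[3,0,0],"twist":[0,0,0]}]' >/dev/null && $G &&
$P '[{"travel":[3,0,0],"twist":[0,0,0]},{"travel":[3,0,0],"twist":[0,0,0]}]' >/dev/null && $G &&
$P '[{"travel":[3,0,0],"twist":[0,0,0]},{"travel":[2,0,0],"twist":[0,0,0]}]' >/dev/null && $G &&
$P '[{"travel":[2,0,0],"twist":[0,0,0]},{"travel":[2,0,0],"twist":[0,0,0]}]' >/dev/null && $G &&
$P '[{"travel":[2,0,0],"twist":[0,0,0]},{"travel":[2,0,0],"twist":[0,0,0]}]' >/dev/null && $G &&
$P '[{"travel":[2,0,0],"twist":[0,0,0]},{"travel":[2,0,0],"twist":[0,0,0]}]' >/dev/null && $G &&
$P '[{"travel":[2,0,0],"twist":[0,0,0]},{"travel":[2,0,0],"twist":[0,0,0]}]' >/dev/null && $G &&
$P '[{"travel":[2,0,0],"twist":[0,0,0]},{"travel":[2,0,0],"twist":[0,0,0]}]' >/dev/null && $G
```

```text
8.4 [0.54, -0.1515, 0.0378] [-1.2, 2.8, 6.1] 35.3
8.65 [0.5344, -0.151, 0.0378] [2.2, 0.9, 5.3] 35.5
8.9 [0.5284, -0.1505, 0.0378] [1.7, 3.0, 6.1] 35.3
9.15 [0.5234, -0.1501, 0.0378] [2.2, 2.2, 5.9] 34.7
9.4 [0.5195, -0.1498, 0.0378] [2.3, 2.2, 5.8] 35.3
9.65 [0.5155, -0.1494, 0.0378] [1.7, 2.0, 5.4] 35.4
9.9 [0.5115, -0.1491, 0.0378] [1.5, 2.5, 6.2] 35.3
10.15 [0.5075, -0.1488, 0.0378] [2.3, 2.9, 6.2] 35.6
10.4 [0.5036, -0.1484, 0.0378] [2.6, 3.5, 6.6] 35.1
```

```bash
P="python3 -m pendant"; G="python3 g.py"
$P '[{"travel":[2,0,0],"twist":[0,0,0]},{"travel":[2,0,0],"twist":[0,0,0]}]' >/dev/null && $G &&
$P '[{"travel":[2,0,0],"twist":[0,0,0]},{"travel":[2,0,0],"twist":[0,0,0]}]' >/dev/null && $G &&
$P '[{"travel":[2,0,0],"twist":[0,0,0]},{"travel":[2,0,0],"twist":[0,0,0]}]' >/dev/null && $G &&
$P '[{"travel":[2,0,0],"twist":[0,0,0]},{"travel":[2,0,0],"twist":[0,0,0]}]' >/dev/null && $G &&
$P '[{"travel":[2,0,0],"twist":[0,0,0]},{"travel":[2,0,0],"twist":[0,0,0]}]' >/dev/null && $G &&
$P '[{"travel":[2,0,0],"twist":[0,0,0]}]' >/dev/null && $G &&
$P '[{"travel":[2,0,0],"twist":[0,0,0]}]' >/dev/null && $G &&
$P '[{"travel":[2,0,0],"twist":[0,0,0]}]' >/dev/null && $G; python3 -c "from h import *;go(.4795,-.145,.032)
from plant import observe; print(observe()['torque'])"
```

```text
10.65 [0.4996, -0.1481, 0.0378] [1.4, 3.0, 6.2] 35.3
10.9 [0.4956, -0.1478, 0.0378] [2.1, 2.6, 6.1] 35.1
11.15 [0.4916, -0.1474, 0.0378] [2.2, 3.0, 6.6] 35.3
11.4 [0.4877, -0.1471, 0.0378] [3.0, 2.9, 7.5] 35.2
11.65 [0.4837, -0.1468, 0.0378] [1.8, 2.6, 7.1] 35.3
11.78 [0.4822, -0.1467, 0.0379] [6.0, 2.1, 3.6] 35.2
t 11.78 p [ 0.4822 -0.1467  0.0379] yaw -4.65 tilt [ 0.0064 -0.001 ] F [6.  2.1 3.6] tool travel mm [2.9 1.5 5.9] twist 0.05 w 0.035226101594821625
[ 0.30926922 -0.95296506  0.12081068]
```

```bash
P="python3 -m pendant"
$P '[{"travel":[1,0,0],"twist":[0,0,0]},{"travel":[0.5,0,0],"twist":[0,0,0]}]' >/dev/null; python3 g.py
$P '[{"travel":[0,0,0],"twist":[0,0,0]},{"travel":[0,0,0],"twist":[0,0,0]},{"travel":[0,0,0],"twist":[0,0,0]}]' 58;$P '[{"travel":[0,0,-30],"twist":[0,0,0]},{"travel":[0,0,-40],"twist":[0,0,0]}]' 
python3 -c "from h import *;go(.55,-.2629,.100)"
```

```text
12.03 [0.4815, -0.1467, 0.0379] [10.5, 1.6, 0.1] 34.8
t: 12.4
eef_pos: [0.4782, -0.1465, 0.0356]
tcp_rot: [-0.128, -3.138, -0.0]
force: [-1.0, 0.0, -0.5]
grip_width: 0.058
finger_force: 0.0
t: 12.65
eef_pos: [0.4776, -0.1462, 0.1054]
tcp_rot: [-0.128, -3.136, -0.002]
force: [0.4, -0.4, -0.6]
grip_width: 0.0579
finger_force: 0.0
t 12.65 p [ 0.4776 -0.1462  0.1054] yaw -4.68 tilt [-0.0031  0.0011] F [ 0.4 -0.4 -0.6] tool travel mm [ -81.7 -110.4    5.1] twist 0.02 w 0.057935273277536475
```

```bash
P="python3 -m pendant"; G="python3 g.py"
$P '[{"travel":[-27.3,-36.8,0],"twist":[0,0,0]},{"travel":[-27.3,-36.8,0],"twist":[0,0,0]},{"travel":[-27.1,-36.8,0],"twist":[0,0,0]},{"travel":[0,0,0],"twist":[0,0,0]},{"travel":[0,0,40],"twist":[0,0,0]},{"travel":[0,0,32],"twist":[0,0,0]},{"travel":[0,0,0],"twist":[0,0,0]}]' >/dev/null; $G
$P '[{"travel":[0,0,0],"twist":[0,0,0]},{"travel":[0,0,0],"twist":[0,0,0]},{"travel":[0,0,0],"twist":[0,0,0]},{"travel":[0,0,0],"twist":[0,0,0]}]' 30 20 >/dev/null; $G &&
$P '[{"travel":[4,0,0],"twist":[0,0,0]},{"travel":[4,0,0],"twist":[0,0,0]}]' >/dev/null && $G &&
$P '[{"travel":[5,0,0],"twist":[0,0,0]},{"travel":[5,0,0],"twist":[0,0,0]}]' >/dev/null && $G &&
$P '[{"travel":[5,0,0],"twist":[0,0,0]},{"travel":[5,0,0],"twist":[0,0,0]}]' >/dev/null && $G &&
$P '[{"travel":[2,0,0],"twist":[0,0,0]},{"travel":[2,0,0],"twist":[0,0,0]}]' >/dev/null && $G &&
$P '[{"travel":[2,0,0],"twist":[0,0,0]},{"travel":[2,0,0],"twist":[0,0,0]}]' >/dev/null && $G &&
$P '[{"travel":[2,0,0],"twist":[0,0,0]}]' >/dev/null && $G &&
$P '[{"travel":[2,0,0],"twist":[0,0,0]}]' >/dev/null && $G &&
$P '[{"travel":[2,0,0],"twist":[0,0,0]}]' >/dev/null && $G &&
$P '[{"travel":[2,0,0],"twist":[0,0,0]}]' >/dev/null && $G
```

```text
13.53 [0.5489, -0.2615, 0.0308] [0.1, -0.3, -0.4] 58.4
14.03 [0.552, -0.2635, 0.036] [-1.2, 1.3, 6.4] 34.9
14.28 [0.5445, -0.2629, 0.036] [1.2, 1.3, 6.0] 35.4
14.53 [0.5345, -0.262, 0.036] [1.6, 0.5, 4.5] 35.3
14.78 [0.5246, -0.2611, 0.036] [2.7, 1.5, 6.7] 35.6
15.03 [0.5207, -0.2608, 0.0361] [2.4, 1.7, 6.5] 35.4
15.28 [0.5167, -0.2605, 0.036] [2.2, 2.0, 5.9] 35.2
15.4 [0.5147, -0.2603, 0.036] [1.6, 2.3, 5.4] 35.2
15.53 [0.5128, -0.2602, 0.0361] [2.1, 1.7, 5.5] 35.4
15.65 [0.5108, -0.26, 0.0361] [2.2, 1.7, 5.9] 35.4
15.78 [0.5088, -0.2598, 0.036] [3.0, 1.7, 5.9] 35.4
```

```bash
P="python3 -m pendant"; G="python3 g.py"
$P '[{"travel":[2,0,0],"twist":[0,0,0]}]' >/dev/null && $G &&
$P '[{"travel":[2,0,0],"twist":[0,0,0]}]' >/dev/null && $G &&
$P '[{"travel":[2,0,0],"twist":[0,0,0]}]' >/dev/null && $G &&
$P '[{"travel":[2,0,0],"twist":[0,0,0]}]' >/dev/null && $G &&
$P '[{"travel":[2,0,0],"twist":[0,0,0]}]' >/dev/null && $G &&
$P '[{"travel":[2,0,0],"twist":[0,0,0]}]' >/dev/null && $G &&
$P '[{"travel":[2,0,0],"twist":[0,0,0]}]' >/dev/null && $G &&
$P '[{"travel":[2,0,0],"twist":[0,0,0]}]' >/dev/null && $G &&
$P '[{"travel":[2,0,0],"twist":[0,0,0]}]' >/dev/null && $G &&
$P '[{"travel":[2,0,0],"twist":[0,0,0]}]' >/dev/null && $G &&
$P '[{"travel":[2,0,0],"twist":[0,0,0]}]' >/dev/null && $G
```

```text
15.9 [0.5068, -0.2597, 0.036] [2.5, 1.3, 5.9] 35.5
16.02 [0.5048, -0.2595, 0.036] [2.6, 2.5, 6.3] 34.9
16.15 [0.5028, -0.2593, 0.036] [2.5, 3.4, 5.8] 35.2
16.27 [0.5009, -0.2592, 0.0361] [3.9, 0.9, 3.1] 35.2
16.4 [0.4995, -0.2594, 0.0361] [11.3, -0.1, 2.3] 35.1
```

The right slide stops dead at x≈0.500, about 27 mm short of shut, so this is the one that binds. I'll ease off, regrip it deeper and then lift.

```bash
P="python3 -m pendant"; G="python3 g.py"
$P '[{"travel":[-2,0,0],"twist":[0,0,0]},{"travel":[0,0,0],"twist":[0,0,0]},{"travel":[0,0,0],"twist":[0,0,0]}]' 58 >/dev/null; $G; python3 -c "from h import *;go(.5005,-.2590,.029)"
```

```text
16.77 [0.4987, -0.2588, 0.0333] [0.2, 0.8, -0.3] 58.0
t 16.77 p [ 0.4987 -0.2588  0.0333] yaw -4.67 tilt [-0.0011  0.0005] F [ 0.2  0.8 -0.3] tool travel mm [-1.8 -0.   4.3] twist 0.03 w 0.05801000389182891
```

```bash
P="python3 -m pendant"; G="python3 g.py"
$P '[{"travel":[0,0,5],"twist":[0,0,0]},{"travel":[0,0,0],"twist":[0,0,0]}]' >/dev/null; $G
$P '[{"travel":[0,0,0],"twist":[0,0,0]},{"travel":[0,0,0],"twist":[0,0,0]},{"travel":[0,0,0],"twist":[0,0,0]},{"travel":[0,0,0],"twist":[0,0,0]}]' 30 20 >/dev/null; $G
$P '[{"travel":[0,0,0],"twist":[0,0,0]},{"travel":[0,0,0],"twist":[0,0,0]}]' 30 60 ; $G
```

```text
17.02 [0.4987, -0.2587, 0.0279] [-0.2, -0.1, 0.3] 58.1
17.52 [0.4993, -0.259, 0.0289] [-0.2, 0.0, 0.7] 35.4
t: 17.77
eef_pos: [0.4993, -0.259, 0.0291]
tcp_rot: [0.128, 3.139, -0.0]
force: [-1.0, 0.3, 2.3]
grip_width: 0.0346
finger_force: 62.7
17.77 [0.4993, -0.259, 0.0291] [-1.0, 0.3, 2.3] 34.6
```

```bash
P="python3 -m pendant"; G="python3 g.py"
$P '[{"travel":[0,0,-5],"twist":[0,0,0]},{"travel":[0,0,-10],"twist":[0,0,0]},{"travel":[0,0,-15],"twist":[0,0,0]},{"travel":[0,0,-20],"twist":[0,0,0]},{"travel":[0,0,-20],"twist":[0,0,0]},{"travel":[0,0,-20],"twist":[0,0,0]},{"travel":[0,0,-10],"twist":[0,0,0]},{"travel":[0,0,0],"twist":[0,0,0]}]' >/dev/null; $G
python3 -c "from h import *;go(.5416,.1689,.129,-12.8)
from plant import imaging;d=imaging.read_camera('scene');cv2.imwrite('pics/s2.png',cv2.resize(d['img'][120:320,180:420,::-1],None,fx=3.0,fy=3.0,interpolation=cv2.INTER_CUBIC))"
```

```text
18.77 [0.4994, -0.2591, 0.1297] [-0.2, -0.2, -2.4] 34.6
t 18.77 p [ 0.4994 -0.2591  0.1297] yaw -4.67 tilt [ 0.0012 -0.0007] F [-0.2 -0.2 -2.4] tool travel mm [ -7.2 430.1   0.5] twist 8.13 w 0.03458176665882798
```

View pics/s2.png

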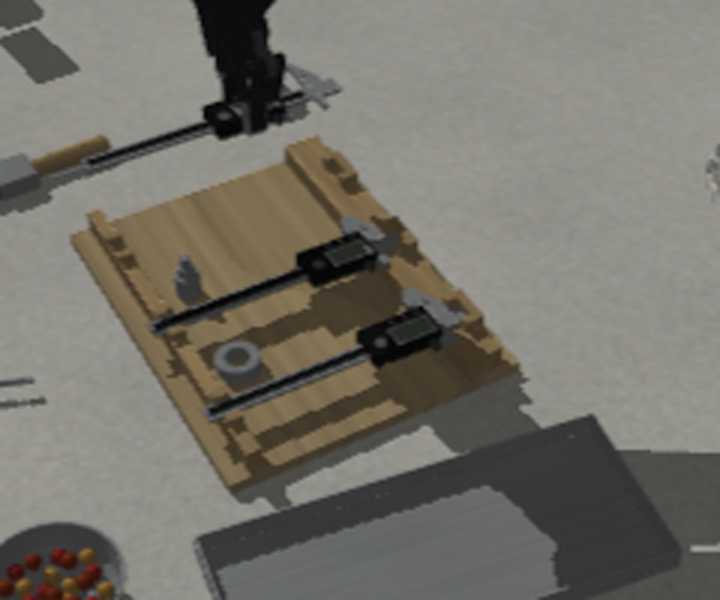

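The two good calipers sit shut in their nests at about (345,255) and (405,335), and the binding one hangs level at about (245,110). I'll carry it to the tray.

```bash
P="python3 -m pendant"; G="python3 g.py"
$P '[{"travel":[0,12,0],"twist":[0,0,0]},{"travel":[0,25,0],"twist":[0,0,0]},{"travel":[-1,36,0],"twist":[0,0,0]},{"travel":[-1,36,0],"twist":[0,0,0]},{"travel":[-1,36,0],"twist":[0,0,0]},{"travel":[-1,36,0],"twist":[0,0,0]},{"travel":[-1,36,0],"twist":[0,0,0]},{"travel":[-1,36,0],"twist":[0,0,0]},{"travel":[-1,36,0],"twist":[0,0,0]},{"travel":[0,36,0],"twist":[0,0,0]}]' >/dev/null; $G
$P '[{"travel":[0,36,0],"twist":[0,0,0]},{"travel":[0,36,0],"twist":[0,0,0]},{"travel":[0,22,0],"twist":[0,0,0]},{"travel":[0,11,0],"twist":[0,0,0]},{"travel":[0,0,0],"twist":[0,0,2]},{"travel":[0,0,0],"twist":[0,0,4]},{"travel":[0,0,0],"twist":[0,0,2.1]},{"travel":[0,0,0],"twist":[0,0,0]}]' >/dev/null; $G
python3 -c "from h import *;go(.5416,.1689,.050,-12.8)
from plant import imaging;d=imaging.read_camera('top');pickle.dump(d,open('pics/top1.pkl','wb'));cv2.imwrite('pics/t2.png',cv2.resize(d['img'][120:300,200:460,::-1],None,fx=3.0,fy=3.0,interpolation=cv2.INTER_CUBIC))"
```

```text
20.07 [0.5319, 0.0663, 0.1279] [0.0, -0.1, -1.6] 34.5
21.07 [0.5411, 0.1685, 0.1288] [0.4, 0.7, -2.0] 34.8
t 21.07 p [0.5411 0.1685 0.1288] yaw -12.82 tilt [-0. -0.] F [ 0.4  0.7 -2. ] tool travel mm [-0.4  0.5 78.8] twist -0.02 w 0.03479617906170371
```

View pics/t2.png

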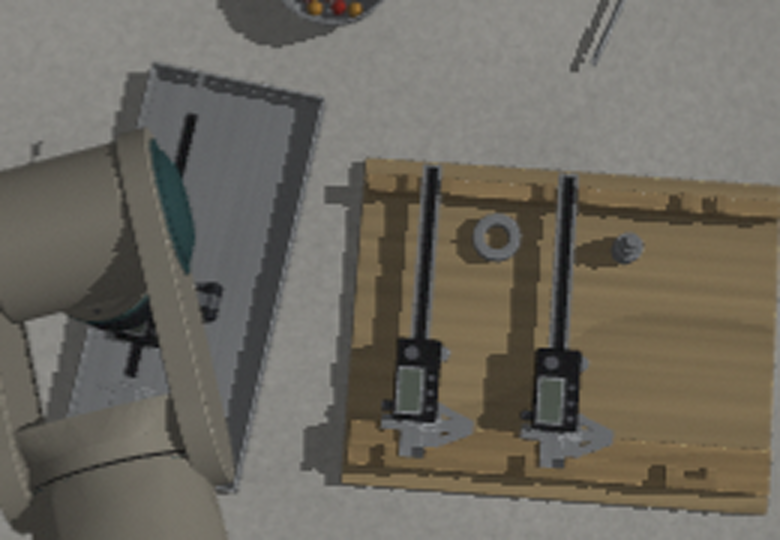

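Both nested calipers show shut jaws at (425,430) and (560,440). The carried caliper is over the tray, with its tail at (190,115) inside the walls. Lowering it now.

```bash
P="python3 -m pendant"; G="python3 g.py"
$P '[{"travel":[0,0,15],"twist":[0,0,0]},{"travel":[0,0,25],"twist":[0,0,0]},{"travel":[0,0,25],"twist":[0,0,0]},{"travel":[0,0,25],"twist":[0,0,0]},{"travel":[0,0,18],"twist":[0,0,0]},{"travel":[0,0,10],"twist":[0,0,0]},{"travel":[0,0,3],"twist":[0,0,0]},{"travel":[0,0,0],"twist":[0,0,0]}]' >/dev/null; $G
$P '[{"travel":[0,0,1.5],"twist":[0,0,0]},{"travel":[0,0,1],"twist":[0,0,0]}]' >/dev/null; $G
$P '[{"travel":[0,0,1],"twist":[0,0,0]},{"travel":[0,0,0],"twist":[0,0,0]}]' >/dev/null; $G
$P '[{"travel":[0,0,1],"twist":[0,0,0]},{"travel":[0,0,0],"twist":[0,0,0]}]' >/dev/null; $G
```

```text
22.12 [0.5415, 0.1692, 0.0084] [-0.4, 0.3, -1.5] 34.5
22.38 [0.5414, 0.1692, 0.0058] [-0.6, 0.4, -1.3] 34.7
22.62 [0.5411, 0.1691, 0.0043] [-0.2, -0.2, -1.6] 34.5
22.88 [0.5411, 0.1691, 0.0032] [0.0, 0.2, -1.0] 34.7
```

```bash
P="python3 -m pendant"; G="python3 g.py"
$P '[{"travel":[0,0,0.7],"twist":[0,0,0]},{"travel":[0,0,0],"twist":[0,0,0]}]' >/dev/null; $G
$P '[{"travel":[0,0,0.7],"twist":[0,0,0]},{"travel":[0,0,0],"twist":[0,0,0]}]' >/dev/null; $G
```

```text
23.12 [0.5411, 0.1691, 0.0025] [-0.9, 0.7, -1.4] 34.3
23.38 [0.5412, 0.1691, 0.0024] [-1.9, -0.3, 2.6] 34.8
```

Contact is at the expected height, so I'll release and withdraw.

```bash
P="python3 -m pendant"; G="python3 g.py"
$P '[{"travel":[0,0,0],"twist":[0,0,0]},{"travel":[0,0,0],"twist":[0,0,0]},{"travel":[0,0,0],"twist":[0,0,0]}]' 58 20 >/dev/null; $G
$P '[{"travel":[0,0,-10],"twist":[0,0,0]},{"travel":[0,0,-30],"twist":[0,0,0]},{"travel":[0,0,-50],"twist":[0,0,0]},{"travel":[0,0,-50],"twist":[0,0,0]},{"travel":[0,0,-30],"twist":[0,0,0]},{"travel":[30,45,0],"twist":[0,0,0]},{"travel":[30,45,0],"twist":[0,0,0]},{"travel":[30,45,0],"twist":[0,0,0]},{"travel":[30,45,0],"twist":[0,0,0]},{"travel":[30,45,0],"twist":[0,0,0]}]' >/dev/null; $G
$P '[{"travel":[0,45,0],"twist":[0,0,0]},{"travel":[0,0,0],"twist":[0,0,0]},{"travel":[0,0,0],"twist":[0,0,0]}]' >/dev/null; $G
python3 -c "from h import *
from plant import imaging;d=imaging.read_camera('top');cv2.imwrite('pics/t3.png',cv2.resize(d['img'][120:300,200:460,::-1],None,fx=3.0,fy=3.0,interpolation=cv2.INTER_CUBIC))
d=imaging.read_camera('scene');cv2.imwrite('pics/s3.png',cv2.resize(d['img'][150:370,190:450,::-1],None,fx=2.7,fy=2.7,interpolation=cv2.INTER_CUBIC))"
```

```text
23.75 [0.5412, 0.1691, 0.0019] [0.3, -0.3, 0.0] 58.0
25.0 [0.4438, 0.4232, 0.173] [1.7, 0.0, -0.4] 58.0
25.38 [0.4546, 0.4652, 0.1723] [1.0, -0.1, 0.4] 58.2
```

View pics/t3.png

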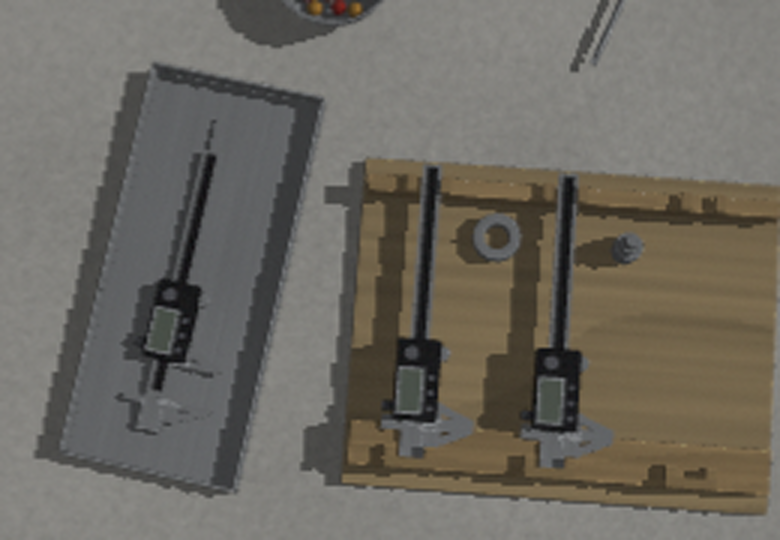

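View pics/s3.png

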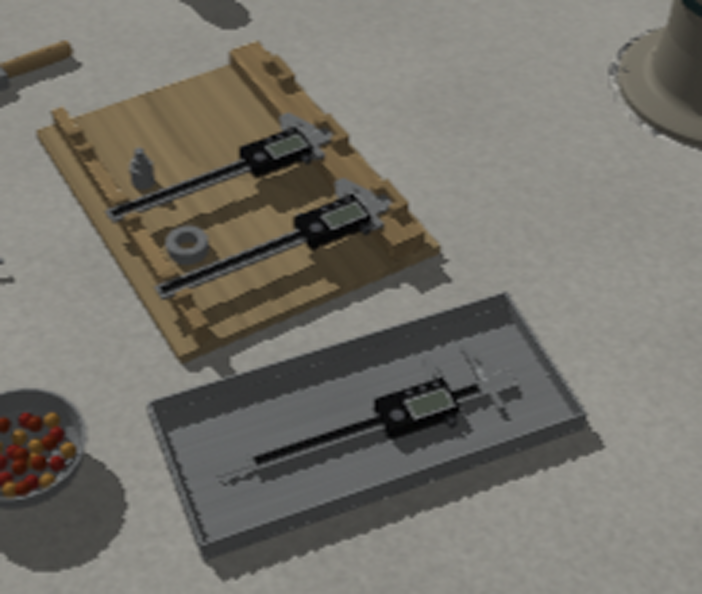

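The binding caliper lies flat, display up, in the tray at (170,320). The other two are shut in their nests, and the ring and plug look untouched.

```bash
python3 -c "from plant import ctrl;print(ctrl.sign_off())"
```

```text
the job is handed in; nothing more can be done
None
```

The job is handed in: the left and middle calipers are fully shut in their nests, and the right one, which bound about 27 mm short of shut, lies flat, display up, in the repair tray.

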